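Click the display turntable round to the chosen slab

ROBOT

A 6-joint arm with a two-finger parallel gripper is mounted at the origin on the work surface. World frame = base frame: x ahead of the robot, y to its left, z up, the work surface at z = 0. Lengths are in m, angles in rad, forces in N, time in s.
With the tool pointing down it reaches from about 0.35 to 0.975 m from the base axis. Payload 4.9 kg.
Tool frame: the origin (TCP) lies midway between the tips of the shut fingers; the grasp point (between the pads) lies 19 mm behind it; z points along the fingers, y is the line along which they close (so a half turn about z gives the same grasp; the last joint's range is limited). The gripper opens to 85 mm and grips with 20 to 120 N. Pads are 22 mm wide; open, the fingers measure 114 mm over their backs; the gripper's body (76 mm by 85 mm) begins 54 mm behind the grasp point. The pads swing forward as they close: fully open they stand 13 mm farther back than shut.
Start: joints at [1.035, 0.053, 1.613, -0, 1.476, -0.119], TCP at [0.253, 0.571, 0.231] pointing down, gripper open.
Joint ranges: [-3.01, 3.01], [-1.01, 2.22], [0.06, 2.58], [-1.02, 4.17], [0.09, 2.62], [-3.14, 3.14]. Speed limits (rad/s): [2.57, 2.57, 3.14, 3.14, 3.14, 3.14].

INTERFACE

Orientations are given as a rotation vector (axis times angle).
In Python, from station import telemetry, optics, ctrl gives the robot as it stands.
- The arm moves only by the shell command python3 -m pendant 'ROWS' [FORCE]. ROWS is JSON, one flat list of numbers, 7 for each row, row after row: the turn, a rotation vector about the tool's x, y, z as a fraction of full scale, then the shift along the tool's x, y, z as a fraction of full scale, then the opening, from 0 (shut) to 1 (fully open). In form: [ax, ay, az, tx, ty, tz, fingers, ax, ay, az, tx, ty, tz, fingers, ...]. A call has 1 to 12 rows; each row is the pose to reach, as a shift and turn from the pose commanded when the call began, along the tool's axes at that moment; what a row does not reach only later rows make up. Full scale, the value 1, is 300 mm for a shift and 30 degrees for a turn. A row lasts 1/8 s, in which the tool goes at most 62.5 mm and 10.7 degrees, less where a joint would pass 70% of its speed; a pose out of reach is approached as far as the arm can. A call with a number of a shift or a turn outside -1 to 1 is refused whole. A call with a gripper value outside its range is refused whole. The fingers move at their own pace and stop on an object; FORCE is the grip in N (left out, the last holds). Time passes only in rows, so rows that repeat a pose let the fingers close. It gives the time, the measured TCP pose, the force, the opening and the grip force at its end, in the units of the state.
- telemetry.get_obs(): the state, without advancing time (a new reading comes with each control period).
- optics.get_image(name): name is "side" or "top"; returns a dict with "image" (480x640x3 uint8, red, green, blue), "depth" (480x640 float32, m along the optical axis (not along the pixel's ray), 0 where there is no reading), "fx", "fy", "cx", "cy" (pixels), "dist_coeffs" ([k1, k2, p1, p2, k3] as OpenCV has them; the pictures are not rectified), "rvec" (rotation vector, rad) and "tvec" (3), from world to camera coordinates, as OpenCV has them. Camera axes: x right, y down, z forward; pixel columns grow to the right and rows downward; lengths in m; the calibration is good to about 2 mm. A picture is of the moment at which its call begins.
- ctrl.finish_job(): hands the job in; it is judged then, once.
The state is a dict: "t": time; "q": joint angles; "dq": joint speeds; "effort": joint torques, N m; "tool_pos": TCP position; "tool_rot": TCP orientation; "contact_force": force on the tool from outside, world axes, zero at the start; "wrist_torque": the same for the moment, N m; "opening": finger opening in m; "grip_force": force on a finger pad.
Only numpy, scipy, OpenCV 4.12 (cv2) and the standard library are available. Lean on these libraries where they do the work, as an engineer would, in place of code of your own. Each camera call takes 0.05 s, during which the arm holds its last target. There are 200 camera calls.

TASK

Flick the display turntable round anticlockwise (seen from above), click by click, with a fingertip against its rim lugs: let it come to rest one click short, then give it the last click, so that the largest of the three coin slabs on it stops facing the pointer and never runs past it. Push gently, and do not pick anything up or touch the slabs. Leave the brass counterweight in the middle and the other loose things on the desk where they are.

Things in the scene. Friction and masses are not known exactly. Their poses are not given: they have to be found in the camera images.
- turntable: Fixed base of the display turntable, a black disc of radius 88 mm. Origin: on the vertical axis at counter level (z = 0). Its +x axis points to the steel pointer, on the side away from the robot give or take 0.7 rad. The dial turning on it is an aluminium disc of radius 95 mm, underside 14 mm and top 24 mm above the counter.
- pointer_tip (a point): Tip of the dark steel pointer, a 34 mm high post 155 to 165 mm from the axis with a tapering nose that points inwards; the tip is 130 mm from the axis, 31 mm above the counter. Only to be looked at.
- dial (a joint): Angle (rad) of the aluminium dial: 0 at the start, grows anticlockwise from above. It has 8 clicks a turn, at 0, 0.785, 1.571 and so on, and rests in one at the start; the largest slab starts 2, 3 or 4 clicks short of the pointer. Pushed past half-way it snaps on by itself into the next click, short of half-way it springs back; it settles within a second. A lug needs 2 to 3 N. Turns either way.
- lug_ring: Eight flat aluminium lugs sticking out radially around the dial and turning with it, every 45 degrees, one on this body's +x axis; at each click one is in line with the pointer. Each is 8 mm thick tangentially, reaches from 93 to 125 mm from the axis and 14 to 36 mm above the counter; free space below, above, outside, and 80 mm between neighbours. Origin: on the axis at counter level.
- show_spot (a point): Fixed point above the base in front of the pointer, 64 mm from the axis, 24 mm above the counter: where the largest slab's origin must come to rest.
- short_spot (a point): The same one click (45 degrees) before the pointer.
- slab_large: Largest of the three round clear acrylic slabs lying loose on the dial with a coin inside: 50 mm diameter, 10 mm thick; origin at the centre of its underside, 64 mm from the axis, 24 mm above the counter, in line with a lug. It rides on the dial; not to be touched.
- slab_medium: Middle slab, 38 mm diameter, 10 mm thick, loose on the dial 64 mm from the axis, at another click. Not to be touched.
- slab_small: Smallest slab, 28 mm diameter, 10 mm thick, loose on the dial 64 mm from the axis, at another click. Not to be touched.
- counterweight: Squat brass counterweight, 48 mm diameter, 34 mm high with a small knob, standing loose in the middle of the dial (top 59 mm above the counter). Origin: centre of its underside. Must stay.
- dish: Cream ceramic dish, 90 mm diameter, 24 mm high, loose, beside the turntable. Origin: centre of its underside. Must stay.
- loupe: Folding steel loupe, about 80 x 34 x 13 mm, loose, beside the turntable. Origin: under the centre of its lens. Must stay.
- coin_tube: Clear plastic coin tube, 34 mm diameter, 50 mm high, standing loose behind the turntable. Origin: centre of its underside. Must stay.
- spare_slab: A spare acrylic slab, 52 mm diameter, 10 mm thick, lying loose on the counter, not on the turntable. Origin: centre of its underside. Must stay.
- calliper: Steel calliper, about 155 mm long, 12 mm high, lying loose on the counter. Origin: on its beam, on the underside. Must stay.

How it is judged:
By the outcome, as a careful person would: the job done as asked, in the order asked, and still so for the second after the job is handed in, with the robot touching nothing.
It also fails if it takes over 64 s, if anything falls off the work surface, if the arm or the gripper's body presses on something with over 40 N, if the wrist force passes 120 N, or if a joint passes its speed limit or range.

## Working session

There is one attempt and no reset: what is moved stays moved. The work goes in short steps, Python scripts to look and compute and a shell command to move; the robot and the scene stay as the last step left them, time stands still between calls to the robot, and variables do not carry over. Pictures are saved under pics/ and viewed, at most 10 in all, crops included, and the job is handed in when it is done.

```bash
mkdir -p pics
cat > h.py <<'E'
import numpy as np, cv2
from station import telemetry, optics, ctrl
def cam(n):
    d=optics.get_image(n); d['K']=np.array([[d['fx'],0,d['cx']],[0,d['fy'],d['cy']],[0,0,1.]])
    d['R']=cv2.Rodrigues(np.array(d['rvec'],float))[0]; return d
def ray(d,px,z):
    u=cv2.undistortPoints(np.array(px,float).reshape(-1,1,2),d['K'],np.array(d['dist_coeffs'],float)).reshape(-1,2)
    v=np.c_[u,np.ones(len(u))]@d['R']; c=-d['R'].T@np.array(d['tvec'],float).ravel()
    return c+v*((z-c[2])/v[:,2])[:,None]
def proj(d,p): return cv2.projectPoints(np.array(p,float).reshape(-1,3),np.array(d['rvec'],float),np.array(d['tvec'],float),d['K'],np.array(d['dist_coeffs'],float))[0].reshape(-1,2)
E
python3 - <<'E'
from h import *
for n in('top','side'):
    d=cam(n); cv2.imwrite(f'pics/{n}0.png',d['image'][:,:,::-1]); print(n,-d['R'].T@np.ravel(d['tvec']),d['R'][2])
print(telemetry.get_obs())
E
```

```text
top [ 4.54426639e-01 -1.63583434e-03  1.63804848e+00] [ 0.0652316   0.00283163 -0.99786613]
side [ 0.43166643 -1.36561205  1.16534801] [ 0.07407081  0.77190507 -0.63140801]
{'t': 0.1, 'q': array([ 1.03497261e+00,  5.33040196e-02,  1.61412860e+00, -5.08947040e-06,
        1.47601302e+00, -1.18949154e-01]), 'dq': array([ 1.32556479e-03, -2.71647284e-04, -2.33317221e-03,  5.94248247e-04,
        5.80447299e-05,  1.87524905e-03]), 'effort': array([ 2.04661424e-04, -3.94901741e+01, -3.71364784e+01, -6.33062132e-05,
        3.96066927e-03, -1.92421584e-05]), 'tool_pos': array([0.2527518 , 0.57100599, 0.23019457]), 'tool_rot': array([-6.49970411e-01, -3.07301510e+00,  2.75811303e-03]), 'contact_force': array([ 0.63676268, -0.45896188, -1.55357933]), 'wrist_torque': array([-0.00105992, -0.04702044,  0.05369801]), 'grip_force': 0.0, 'opening': 0.08529628718900073}
```

View pics/top0.png

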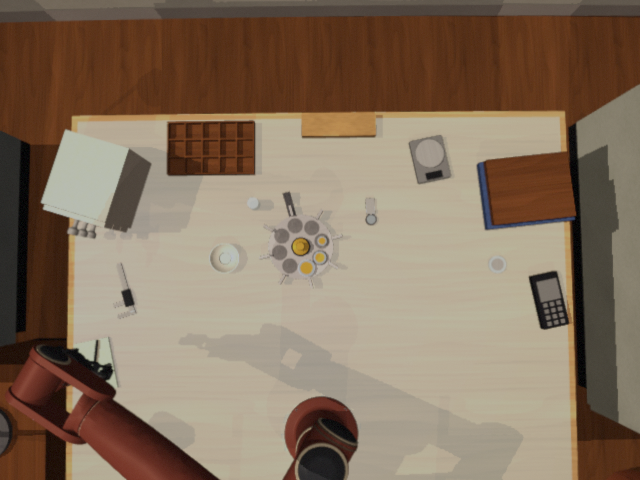

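View pics/side0.png

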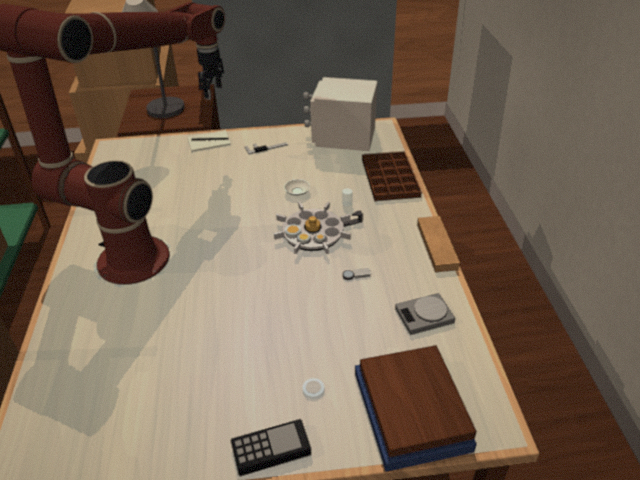

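The top view shows the turntable at about (301,246), the pointer at (290,205), and slabs at (322,241), (320,258) and (307,268). I'll zoom in.

Run:
```python
from h import *
d=cam('top'); im=d['image'][:,:,::-1].copy()
cv2.imwrite('pics/z1.png',cv2.resize(im[185:305,220:380],None,fx=5,fy=5,interpolation=cv2.INTER_CUBIC))
hsv=cv2.cvtColor(im,cv2.COLOR_BGR2HSV)
w=hsv[185:305,220:380]
# gold: counterweight
m=((w[...,0]>10)&(w[...,0]<30)&(w[...,1]>170)).astype(np.uint8)
n,_,st,c=cv2.connectedComponentsWithStats(m)
for i in range(1,n):
    if st[i,4]>8: p=c[i]+[220,185]; print('gold',p,st[i],ray(d,[p],.05),ray(d,[p],.03))
dk=(w[...,2]<70).astype(np.uint8)
n,_,st,c=cv2.connectedComponentsWithStats(dk)
for i in range(1,n):
    if st[i,4]>8: p=c[i]+[220,185]; print('dark',p,st[i],ray(d,[p],.031))
```

```text
gold [300.55121951 246.32682927] [ 73  54  16  16 205] [[0.5408003  0.05441315 0.05      ]] [[0.5418881  0.05511903 0.03      ]]
gold [321.61538462 240.38461538] [100  54   4   4  13] [[ 0.55729099 -0.00620946  0.05      ]] [[ 0.55858648 -0.00626706  0.03      ]]
gold [319.21212121 257.        ] [96 69  7  7 33] [[0.50964074 0.00115736 0.05      ]] [[0.51033611 0.00119253 0.03      ]]
gold [305.93670886 267.49367089] [81 78 11 10 79] [[0.47996388 0.03945617 0.05      ]] [[0.4802855  0.03997369 0.03      ]]
dark [308.15384615 247.        ] [86 56  4 13 13] [[0.53965877 0.03301822 0.031     ]]
```

View pics/z1.png

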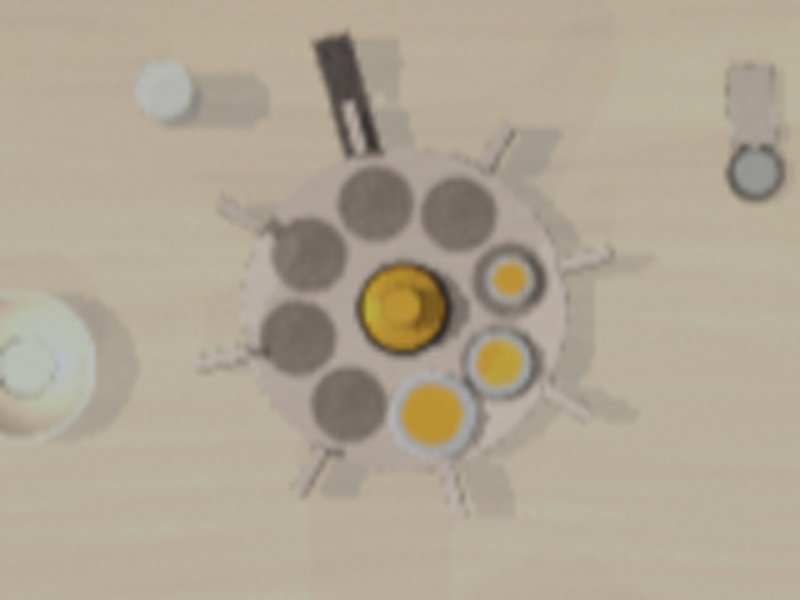

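The zoomed view shows the largest slab at (432,413), opposite the pointer (370,150), so it is 4 clicks short. Lugs stick out at tips (303,495), (200,367), (612,253), (512,128) and so on. I'll push the near-left lug, whose tip is at (303,495), and I need the centre and angles for that.

Run:
```python
from h import *
d=cam('top')
z=np.array([[512,128],[612,253],[587,416],[467,512],[303,495],[200,367],[222,203]])
p=ray(d,(z-2)/5+[220,185],.036)[:,:2]
A=np.c_[2*p,np.ones(len(p))]; s=np.linalg.lstsq(A,(p**2).sum(1),rcond=None)[0]
c=s[:2]; print('c',c,'r',np.sqrt(s[2]+c@c))
print('ang',np.degrees(np.arctan2(*(p-c).T[::-1])))
pk=ray(d,(np.array([[376,204],[459,213],[309,254],[298,338],[348,405]])-2)/5+[220,185],.024)[:,:2]
A=np.c_[2*pk,np.ones(5)]; s=np.linalg.lstsq(A,(pk**2).sum(1),rcond=None)[0];c2=s[:2]; print('c2',c2,np.sqrt(s[2]+c2@c2),np.degrees(np.arctan2(*(pk-c2).T[::-1])))
pt=ray(d,[(np.array([363,156])-2)/5+[220,185]],.031)[0,:2]; print(pt,np.linalg.norm(pt-c),np.degrees(np.arctan2(*(pt-c)[::-1])))
o=telemetry.get_obs(); R=cv2.Rodrigues(np.array(o['tool_rot']))[0]; print(R)
```

```text
c [0.54165279 0.05477023] r 0.12288463226302228
ang [ -31.09974136  -75.5363011  -121.13840899 -163.52658171  150.89120003
  105.39865901   59.48309447]
c2 [0.54154672 0.05518682] 0.06463917867914841 [ 14.87839955 -29.59137208  59.28820909 104.2375575  148.64998993]
[0.63118943 0.07876256] 0.09269542865020089 15.00063343400157
[[-9.14404455e-01  4.04801152e-01 -7.21823602e-04]
 [ 4.04801751e-01  9.14403735e-01 -1.16298513e-03]
 [ 1.89260478e-04 -1.35563424e-03 -9.99999063e-01]]
```

```bash
python3 -m pendant '[0,0,0,-0.16,-0.12,0.08,0, 0,0,0,-0.31,-0.25,0.16,0, 0,0,0,-0.47,-0.37,0.25,0, 0,0,0,-0.62,-0.5,0.33,0, 0,0,0,-0.62,-0.5,0.33,0, 0,0,0,-0.62,-0.5,0.33,0]'
python3 -m pendant '[0,0,0,-0.16,-0.12,0,0, 0,0,0,-0.31,-0.25,0,0, 0,0,0,-0.47,-0.37,0,0, 0,0,0,-0.62,-0.5,0.05,0, 0,0,0,-0.62,-0.5,0.1,0, 0,0,0,-0.62,-0.5,0.13,0, 0,0,0,-0.62,-0.5,0.13,0]'
cat > nxt.py <<'E'
from h import *
import sys
c=np.array([.5416,.055]); o=telemetry.get_obs(); R=cv2.Rodrigues(np.array(o['tool_rot']))[0]; p=o['tool_pos']
e=p[:2]-c; print('t',o['t'],'pos',p,'ang',np.degrees(np.arctan2(e[1],e[0])),'r',np.hypot(*e),'F',o['contact_force'])
for a in map(float,sys.argv[1].split(',')):
    t=np.radians(a); q=np.r_[c+.116*np.array([np.cos(t),np.sin(t)]),float(sys.argv[2])]
    print(a,(R.T@(q-p)/.3).round(3))
E
python3 nxt.py 127.5,135,140,145,150,155,160,165,167,169 .026
```

```text
t: 0.95
tool_pos: [0.3625, 0.3589, 0.1323]
tool_rot: [-0.652, -3.073, -0.001]
contact_force: [0.1, 0.5, 0.6]
opening: -0.0
grip_force: 0.0
t: 1.82
tool_pos: [0.4707, 0.1482, 0.0926]
tool_rot: [-0.645, -3.073, 0.0]
contact_force: [-0.4, -0.8, 0.2]
opening: 0.0001
grip_force: 0.0
t 1.825 pos [0.47072735 0.14820993 0.09259294] ang 127.24773259347884 r 0.11709408141155053 F [-0.44421565 -0.79379681  0.1915557 ]
127.5 [-0.003 -0.003  0.222]
135.0 [ 0.019 -0.049  0.222]
140.0 [ 0.03  -0.081  0.222]
145.0 [ 0.038 -0.114  0.222]
150.0 [ 0.043 -0.147  0.222]
155.0 [ 0.045 -0.181  0.222]
160.0 [ 0.044 -0.214  0.222]
165.0 [ 0.041 -0.248  0.222]
167.0 [ 0.038 -0.261  0.222]
169.0 [ 0.036 -0.274  0.222]
```

```bash
python3 -m pendant '[0,0,0,0,0,0.08,0, 0,0,0,0,0,0.15,0, 0,0,0,0,0,0.2,0, 0,0,0,0,0,0.22,0, 0,0,0,0,0,0.22,0]'
cat > look.py <<'E'
from h import *
import sys
a=[]
d=cam('top')['image'][185:305,230:350]; s=cam('side')['image'][155:275,250:390]
a=np.hstack([cv2.resize(x,None,fx=3,fy=3,interpolation=cv2.INTER_CUBIC) for x in(d,s)])
cv2.imwrite(f'pics/{sys.argv[1]}.png',a[:,:,::-1])
E
python3 look.py l1; python3 nxt.py 135,140,145,150,155,160,165,167,169 .026
```

```text
t: 2.45
tool_pos: [0.4717, 0.1469, 0.0274]
tool_rot: [-0.649, -3.074, 0.0]
contact_force: [-0.2, 0.3, 0.2]
opening: 0.0001
grip_force: 0.0
t 2.55 pos [0.47236972 0.14679398 0.0281057 ] ang 127.02330320059849 r 0.11497376463999302 F [-0.44200964 -0.24591912 -0.6469252 ]
135.0 [ 0.026 -0.047  0.007]
140.0 [ 0.037 -0.079  0.007]
145.0 [ 0.045 -0.112  0.007]
150.0 [ 0.05  -0.145  0.007]
155.0 [ 0.052 -0.179  0.007]
160.0 [ 0.051 -0.213  0.007]
165.0 [ 0.047 -0.246  0.007]
167.0 [ 0.045 -0.259  0.007]
169.0 [ 0.042 -0.273  0.007]
```

View pics/l1.png

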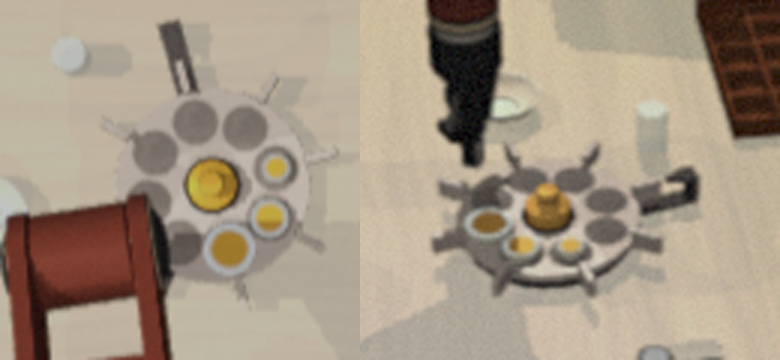

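The finger tip, at (475,160) in the side half, hangs free between the lugs at (445,187) and (512,157). Now I'll push the first click.

```bash
python3 -m pendant '[0,0,0,0.015,-0.025,0.007,0, 0,0,0,0.026,-0.047,0.007,0, 0,0,0,0.034,-0.07,0.007,0, 0,0,0,0.04,-0.09,0.007,0, 0,0,0,0.045,-0.11,0.007,0, 0,0,0,0.048,-0.13,0.007,0, 0,0,0,0.05,-0.15,0.007,0, 0,0,0,0.051,-0.17,0.007,0, 0,0,0,0.052,-0.185,0.007,0, 0,0,0,0.051,-0.2,0.007,0, 0,0,0,0.051,-0.213,0.007,0, 0,0,0,0.051,-0.213,0.007,0]'
python3 look.py l2; python3 nxt.py 160,163,165,167,169,127.5 .026
```

```text
t: 4.05
tool_pos: [0.4311, 0.094, 0.0247]
tool_rot: [-0.65, -3.072, 0.001]
contact_force: [0.8, 2.2, 0.3]
opening: 0.0003
grip_force: 0.4
t 4.15 pos [0.43126154 0.09428033 0.02481153] ang 160.4043454496942 r 0.117121813679747 F [-0.70898408  0.80514522 -0.73866845]
160.0 [-0.004  0.003 -0.004]
163.0 [-0.005 -0.017 -0.004]
165.0 [-0.007 -0.031 -0.004]
167.0 [-0.01  -0.044 -0.004]
169.0 [-0.012 -0.057 -0.004]
127.5 [-0.05   0.214 -0.004]
```

View pics/l2.png

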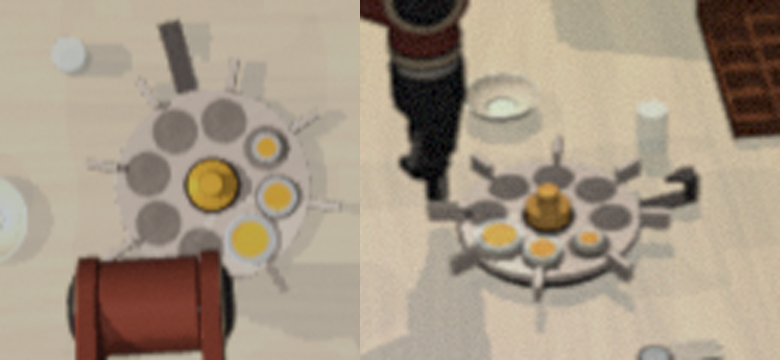

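The dial has turned about 18–20°, with the large slab now at (250,240), and is near half-way. I'll push on slowly, then hold.

```bash
python3 -m pendant '[0,0,0,0,-0.01,0,0, 0,0,0,-0.002,-0.02,0,0, 0,0,0,-0.004,-0.03,0,0, 0,0,0,-0.006,-0.04,0,0, 0,0,0,-0.008,-0.05,0,0, 0,0,0,-0.008,-0.05,0,0, 0,0,0,-0.008,-0.05,0,0, 0,0,0,-0.008,-0.05,0,0, 0,0,0,-0.008,-0.05,0,0, 0,0,0,-0.008,-0.05,0,0]'
python3 look.py l3; python3 nxt.py 127.5 .085
```

```text
t: 5.4
tool_pos: [0.428, 0.0797, 0.0252]
tool_rot: [-0.65, -3.074, 0.0]
contact_force: [0.7, -0.1, -0.3]
opening: 0.0002
grip_force: 0.0
t 5.5 pos [0.42799459 0.07968426 0.02521386] ang 167.74127910122849 r 0.11625619561928459 F [ 0.75959294 -0.61700449  0.1622532 ]
127.5 [-0.04   0.263 -0.199]
```

View pics/l3.png

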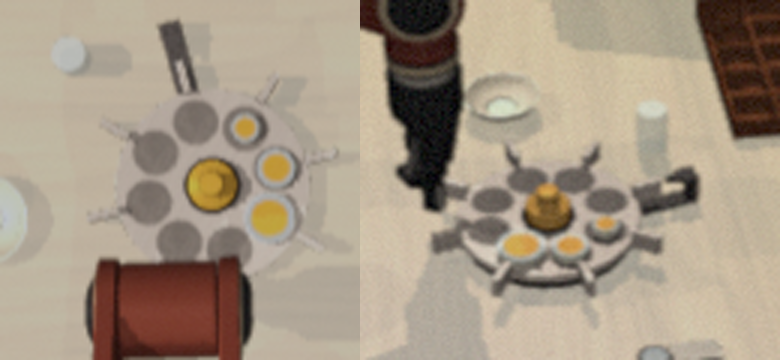

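One click is done: the large slab is at (269,217), a lug is in line with the pointer, and the finger is free. I'll lift, go back and push the second click.

```bash
python3 -m pendant '[0,0,0,0,0,-0.1,0, 0,0,0,0,0,-0.2,0, 0,0,0,0,0,-0.2,0, 0,0,0,-0.02,0.13,-0.2,0, 0,0,0,-0.04,0.263,-0.2,0, 0,0,0,-0.04,0.263,-0.2,0, 0,0,0,-0.04,0.263,-0.1,0, 0,0,0,-0.04,0.263,0,0, 0,0,0,-0.04,0.263,0,0]'
python3 nxt.py 127.5,150,160,167.5 .025
python3 -m pendant '[0,0,0,0.015,-0.025,0,0, 0,0,0,0.026,-0.05,0,0, 0,0,0,0.034,-0.075,0,0, 0,0,0,0.042,-0.1,0,0, 0,0,0,0.047,-0.12,0,0, 0,0,0,0.05,-0.14,0,0, 0,0,0,0.052,-0.16,0,0, 0,0,0,0.052,-0.18,0,0, 0,0,0,0.051,-0.2,0,0, 0,0,0,0.051,-0.215,0,0]'
python3 nxt.py 160,167.5 .025
```

```text
t: 6.62
tool_pos: [0.4672, 0.1459, 0.0216]
tool_rot: [-0.649, -3.066, 0.005]
contact_force: [0.2, -0.1, -0.0]
opening: 0.0001
grip_force: 0.0
t 6.625 pos [0.46723793 0.14589271 0.02157218] ang 129.28763510772237 r 0.11743594470578742 F [ 0.19819531 -0.06461031 -0.02086913]
127.5 [-0.01   0.008 -0.012]
150.0 [ 0.035 -0.136 -0.011]
160.0 [ 0.036 -0.203 -0.01 ]
167.5 [ 0.03  -0.253 -0.01 ]
t: 7.88
tool_pos: [0.4302, 0.0937, 0.0249]
tool_rot: [-0.65, -3.072, 0.001]
contact_force: [1.2, 1.1, 0.9]
opening: -0.0006
grip_force: 0.5
t 7.875 pos [0.43017786 0.0937029  0.02490703] ang 160.84513527737542 r 0.11795256963282758 F [1.16677128 1.10118701 0.94625297]
160.0 [-0.006  0.006 -0.   ]
167.5 [-0.013 -0.044 -0.   ]
```

```bash
python3 -m pendant '[0,0,0,0,-0.01,0,0, 0,0,0,-0.003,-0.02,0,0, 0,0,0,-0.006,-0.03,0,0, 0,0,0,-0.009,-0.04,0,0, 0,0,0,-0.011,-0.048,0,0, 0,0,0,-0.011,-0.048,0,0, 0,0,0,-0.011,-0.048,0,0, 0,0,0,-0.011,-0.048,0,0, 0,0,0,-0.011,-0.048,0,0, 0,0,0,-0.011,-0.048,0,0, 0,0,0,-0.011,-0.048,0,0, 0,0,0,-0.011,-0.048,0,0]'
python3 look.py l4; python3 nxt.py 127.5 .085
```

```text
t: 9.38
tool_pos: [0.428, 0.0796, 0.0252]
tool_rot: [-0.65, -3.074, -0.0]
contact_force: [0.3, 0.2, 0.8]
opening: 0.0005
grip_force: 0.0
t 9.475 pos [0.42795035 0.07964928 0.025183  ] ang 167.7627466288299 r 0.11629199975330361 F [-0.38328842  0.04707405 -0.3421608 ]
127.5 [-0.04   0.263 -0.199]
```

View pics/l4.png

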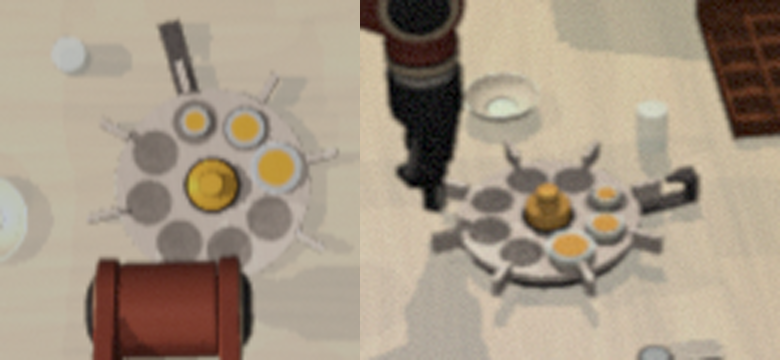

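The second click is done, with the large slab at (277,168), two short of the pointer. The third click repeats the same move.

```bash
python3 -m pendant '[0,0,0,0,0,-0.1,0, 0,0,0,0,0,-0.2,0, 0,0,0,0,0,-0.2,0, 0,0,0,-0.02,0.13,-0.2,0, 0,0,0,-0.04,0.263,-0.2,0, 0,0,0,-0.04,0.263,-0.2,0, 0,0,0,-0.04,0.263,-0.1,0, 0,0,0,-0.04,0.263,0,0, 0,0,0,-0.04,0.263,0,0]'
python3 -m pendant '[0,0,0,0.015,-0.025,0,0, 0,0,0,0.026,-0.05,0,0, 0,0,0,0.034,-0.075,0,0, 0,0,0,0.042,-0.1,0,0, 0,0,0,0.047,-0.12,0,0, 0,0,0,0.05,-0.14,0,0, 0,0,0,0.052,-0.16,0,0, 0,0,0,0.052,-0.18,0,0, 0,0,0,0.051,-0.2,0,0, 0,0,0,0.051,-0.215,0,0]'
python3 -m pendant '[0,0,0,0,-0.01,0,0, 0,0,0,-0.003,-0.02,0,0, 0,0,0,-0.006,-0.03,0,0, 0,0,0,-0.009,-0.04,0,0, 0,0,0,-0.011,-0.048,0,0, 0,0,0,-0.011,-0.048,0,0, 0,0,0,-0.011,-0.048,0,0, 0,0,0,-0.011,-0.048,0,0, 0,0,0,-0.011,-0.048,0,0, 0,0,0,-0.011,-0.048,0,0, 0,0,0,-0.011,-0.048,0,0, 0,0,0,-0.011,-0.048,0,0]'
python3 -m pendant '[0,0,0,0,0,-0.1,0, 0,0,0,0,0,-0.2,0, 0,0,0,0,0,-0.2,0, 0,0,0,0,0,-0.2,0, 0,0,0,0,0,-0.2,0, 0,0,0,0,0,-0.2,0, 0,0,0,0,0,-0.2,0, 0,0,0,0,0,-0.2,0]'
python3 look.py l5; python3 nxt.py 127.5 .025
```

```text
t: 10.6
tool_pos: [0.4672, 0.1459, 0.0216]
tool_rot: [-0.649, -3.066, 0.005]
contact_force: [-0.7, -0.3, 0.0]
opening: -0.0
grip_force: 0.0
t: 11.85
tool_pos: [0.4302, 0.0937, 0.0249]
tool_rot: [-0.65, -3.072, 0.001]
contact_force: [1.3, 0.8, 0.5]
opening: 0.0001
grip_force: 0.5
t: 13.35
tool_pos: [0.428, 0.0796, 0.0252]
tool_rot: [0.65, 3.074, 0.0]
contact_force: [0.0, 1.0, -0.4]
opening: -0.0001
grip_force: 0.0
t: 14.35
tool_pos: [0.4279, 0.0796, 0.085]
tool_rot: [-0.65, -3.073, 0.0]
contact_force: [-0.4, -0.5, -0.0]
opening: -0.0002
grip_force: 0.0
t 14.45 pos [0.42797309 0.07963262 0.0851654 ] ang 167.76839761942725 r 0.11626624783037674 F [0.59350024 0.1644954  0.64981334]
127.5 [-0.04   0.263  0.201]
```

View pics/l5.png

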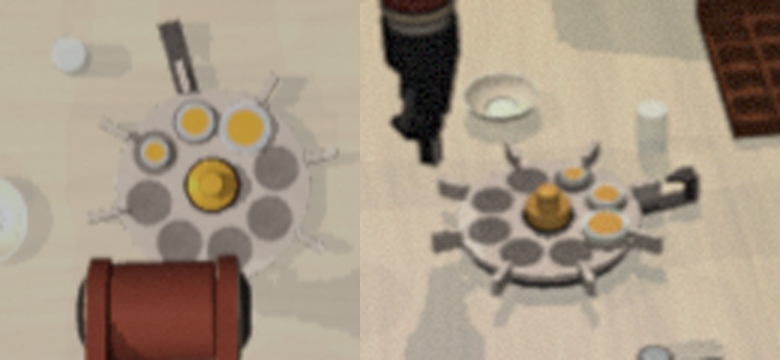

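The large slab, at (245,127), is at rest one click short with the finger lifted clear. Now I'll give it the last click, then retreat.

```bash
python3 -m pendant '[0,0,0,-0.02,0.13,0,0, 0,0,0,-0.04,0.263,0,0, 0,0,0,-0.04,0.263,0,0, 0,0,0,-0.04,0.263,0.1,0, 0,0,0,-0.04,0.263,0.2,0, 0,0,0,-0.04,0.263,0.2,0]'
python3 -m pendant '[0,0,0,0.015,-0.025,0,0, 0,0,0,0.026,-0.05,0,0, 0,0,0,0.034,-0.075,0,0, 0,0,0,0.042,-0.1,0,0, 0,0,0,0.047,-0.12,0,0, 0,0,0,0.05,-0.14,0,0, 0,0,0,0.052,-0.16,0,0, 0,0,0,0.052,-0.18,0,0, 0,0,0,0.051,-0.2,0,0, 0,0,0,0.051,-0.215,0,0]'
python3 -m pendant '[0,0,0,0,-0.01,0,0, 0,0,0,-0.003,-0.02,0,0, 0,0,0,-0.006,-0.03,0,0, 0,0,0,-0.009,-0.04,0,0, 0,0,0,-0.011,-0.048,0,0, 0,0,0,-0.011,-0.048,0,0, 0,0,0,-0.011,-0.048,0,0, 0,0,0,-0.011,-0.048,0,0, 0,0,0,-0.011,-0.048,0,0, 0,0,0,-0.011,-0.048,0,0, 0,0,0,-0.011,-0.048,0,0, 0,0,0,-0.011,-0.048,0,0]'
python3 -m pendant '[0,0,0,0,0,-0.1,0, 0,0,0,0,0,-0.2,0, 0,0,0,0,0,-0.3,0, 0,0,0,0,0,-0.4,0, 0,0,0,0.1,0.1,-0.4,0, 0,0,0,0.2,0.2,-0.4,0, 0,0,0,0.2,0.3,-0.4,0, 0,0,0,0.2,0.3,-0.4,0, 0,0,0,0.2,0.3,-0.4,0]'
python3 look.py l6
```

```text
t: 15.2
tool_pos: [0.468, 0.146, 0.0226]
tool_rot: [-0.649, -3.068, 0.004]
contact_force: [0.4, 0.9, -0.3]
opening: 0.0006
grip_force: 0.0
t: 16.45
tool_pos: [0.4302, 0.0937, 0.025]
tool_rot: [-0.65, -3.073, 0.001]
contact_force: [0.7, 1.8, 1.3]
opening: 0.0002
grip_force: 0.5
t: 17.95
tool_pos: [0.428, 0.0796, 0.0252]
tool_rot: [0.65, 3.074, -0.0]
contact_force: [0.1, 0.3, -0.7]
opening: 0.0002
grip_force: 0.0
t: 19.08
tool_pos: [0.4093, 0.1859, 0.145]
tool_rot: [-0.65, -3.073, 0.001]
contact_force: [-0.3, -0.9, -0.5]
opening: -0.0002
grip_force: 0.0
```

View pics/l6.png

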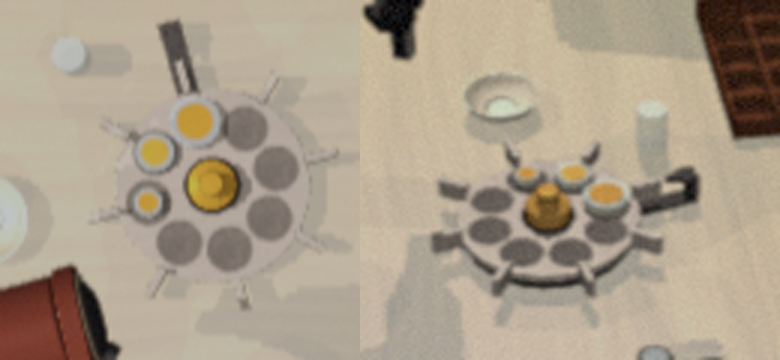

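The largest slab, at (196,122), faces the pointer, the other things are unmoved and the arm is clear.

```bash
python3 -c "
from station import ctrl
print(ctrl.finish_job())"
```

```text
the job is handed in; nothing more can be done
None
```

I turned the dial four clicks anticlockwise, letting it rest one click short before the last; the largest slab now faces the pointer without having run past it, nothing else in view moved, and the job is handed in.

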